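Load the tin mixer and click its run dial round to the marked step

TASK

Set the small lidded paint tin down upright inside the tin mixer's cup without dropping it, and let go of it. Then work the mixer's thumb lever one full stroke at a time, letting it spring right back between strokes, until the dial's pointer rests at the one tall pin among the low studs: the ratchet only goes forward, so count the clicks and do not go past. Push gently: the lever ends at a firm stop, and no part of the mixer may be pushed harder than 20 N; turn the dial only by the lever, and leave everything else on the bench where it is.

Things in the scene. Friction and masses are not known exactly. Their poses are not given: they have to be found in the camera images.
- mixer: Tin mixer, fixed: grey plate 220 (x) by 360 (y) by 20 mm with a steel cup on its +y part and a round turret, 144 mm across and 80 mm high, on its -y part. Origin: centre of the plate's underside; z up, +x away from the robot at yaw 0. Cup axis at (30, 100) mm, turret axis at (0, -80) mm in this frame. The thumb lever sticks out of the turret's slot towards -x and swings about the turret's axis.
- thumb_rest (a point): On the mixer, z = 107 mm, axes as the mixer's, does not move with the lever: middle of the top edge of the thumb plate's -y face, lever at rest, screw fully in. Black plate on the lever's end: its middle 115 mm from the turret axis, 26 mm radially, 10 mm thick, z 61 to 107 mm. An adjusting screw (lug behind it to z = 78) sets its face 0 to 28 mm further to -y: find it by feel.
- lever_root (a point): Where the lever leaves the slot: 72 mm towards the mixer's -x from the turret axis, z = 57 mm. Push the plate's -y face towards +y (lever clockwise seen from above). At the plate: 1 N to start, 7 mm free play, then up to 4 to 6 N; the click comes at 23 mm, only about 2 mm before a firm stop (about 5 N per mm). Short of the click the dial falls back.
- turret_axis (a point): On the turret's vertical axis (of dial and lever) at its top face, z = 80 mm; axes as the mixer's. Let go, the lever springs back by itself; once fully back it is ready for the next stroke. Each full stroke makes the dial jump exactly one notch clockwise; the lever cannot turn it back.
- cup_floor (a point): Centre of the inside floor of the steel cup, 24 mm above the bench. The cup is 68 mm wide inside, 78 mm outside, and its rim is 47 mm above the bench; the tin stands in it with 3 to 4 mm of play.
- dial: The aluminium dial on the turret's top, 94 mm across, with a black pointer bar 8 mm wide and up to z = 96 mm reaching out to 47 mm from the axis. Origin on the turret's axis, at bench height; its own x axis is the pointer's direction. It turns clockwise (seen from above) by 0.28 rad a notch and sits in a notch at rest; the notches lie exactly opposite the studs. Not to be touched.
- pointer_aim (a point): Turns with the dial: the point 61 mm from the axis in the pointer's direction (14 mm beyond the pointer's end), which lies over a stud when the pointer rests at it.
- tall_pin: The tall steel pin, 9 mm across and 32 mm high, in place of one of the eight studs (6 mm high, same width) on the collar, 61 mm from the turret's axis and 0.28 rad apart. Origin: centre of its foot, at z = 80 mm. It stands two to five notches clockwise of where the pointer starts.
- tin: The small lidded paint tin to load: white, 60 mm across and 75 mm high, with a steel lid whose rim (62 mm across) makes its top 7 mm; about 0.3 kg, upright on the bench. Origin: centre of its underside.
- thinner: Bystander: white plastic bottle, 66 mm across, 190 mm tall. Origin: underside.
- tape: Bystander: roll of masking tape lying flat, 100 mm across, 25 mm high.
- stirrer: Bystander: flat steel stirring paddle 240 by 26 by 8 mm, lying.
- beaker: Bystander: grey open mixing cup, 80 mm across, 100 mm high.
- brush: Bystander: paint brush lying on the bench.
- jar: Bystander: wide glass jar with a lid, 90 mm across, 75 mm high.
Things that resemble listed ones, but are neither listed nor needed, are in the scene too. Leave any green or orange look-alike of the tin alone.

How it is judged (in metres and radians):
On the way, in this order (a step that is already met when the one before it is completed fails the run):
1. the tin stands in the mixer's cup, let go (horizontal distance between tin and cup_floor below 0.007 m and z of tin in the frame of cup_floor between -0.004 and 0.004 m and angle between tin's own z axis and vertical below 0.1 rad and contact force between tin and the fingers below 0.2 N), for 0.2 s.
2. the pointer rests at the tall pin (horizontal distance between pointer_aim and tall_pin below 0.006 m and angular speed of dial below 0.3 rad/s), for 0.3 s.
At the end, for the whole second after the job is handed in: The tin stands upright (within 0.1 rad) on the cup's floor (within 4 mm, origin within 7 mm of the cup's centre), at rest, and pointer_aim is within 6 mm of the tall pin, the dial at rest in that notch (all of step 2 and horizontal distance between tin and cup_floor below 0.007 m and z of tin in the frame of cup_floor between -0.004 and 0.004 m and angle between tin's own z axis and vertical below 0.1 rad and linear speed of tin below 0.02 m/s); the robot touches nothing.
It fails at once if the robot pushes any part of the mixer harder than 20 N (contact force between mixer and the fingers above 20 N or contact force between mixer and the arm above 20 N).
It fails at once if the robot touches the dial (contact force between dial and the fingers above 1 N or contact force between dial and the arm above 1 N).
It fails at once if the tin is dropped into the cup (falls faster than 0.45 m/s) (horizontal distance between tin and cup_floor below 0.03 m and height (world z) of tin below 0.08 m and linear speed of tin above 0.45 m/s).
It fails at once if a bystander is moved more than 30 mm (distance of any of thinner, tape, stirrer, beaker, brush, jar from where it was at the start of the episode above 0.03 m).
It also fails if it takes over 61 s, if anything falls off the work surface, if the arm or the gripper's body presses on something with over 40 N, if the wrist force passes 120 N, or if a joint passes its speed limit or range.

ROBOT

A 7-joint arm with a two-finger parallel gripper is mounted at the origin on the work surface. World frame = base frame: x ahead of the robot, y to its left, z up, the work surface at z = 0. Lengths are in m, angles in degrees, forces in N, time in s.
With the tool pointing down it reaches from about 0.425 to 0.875 m from the base axis. Payload 4.7 kg.
Tool frame: the origin (TCP) lies at the very end of the fingers, on their centre line; the grasp point (between the pads) lies env.tcp_to_grasp behind it (env.tcp_to_grasp is the distance from the TCP to the grasp point, in m); z points along the fingers, x is the direction in which the jaws open and shut, and the axes are right-handed (so a half turn about z gives the same grasp; the last joint's range is limited). The gripper opens to 87 mm and grips with 3 to 60 N. Pads are 19 mm wide; open, the fingers measure 117 mm over their backs; the gripper's body (75 mm by 190 mm) begins 51 mm behind the grasp point.
Start: joints at [-66.687, 18.392, -4.016, 83.108, 1.295, 78.541, -3.26], TCP at [0.249, 0.601, 0.223] pointing down, gripper open.
Joint ranges: [-163.93, 163.93], [-17.29, 119.83], [-79.2, 71.16], [3.27, 140.29], [-89.18, 269.18], [5.43, 117.66], [-154.24, 154.24]. Speed limits (degrees/s): [147.25, 147.25, 180, 180, 180, 180, 180].

INTERFACE

Orientations are given as [roll, pitch, yaw] about the fixed x, y, z axes, in that order (R = Rz(yaw) Ry(pitch) Rx(roll)).
In Python, from cell import env gives the robot as it stands. The module is installed in compiled form; this text tells all that it offers.
- The arm moves only by the tool send_rows, never from a script. Its argument "steps" is a list of rows, each a list of 3 entries, a list of its own where there are three numbers: the shift along the tool's x, y, z in m, then the turn, a rotation vector about the tool's x, y, z in rad, then the finger opening in m, from 0 to 0.087. A call has exactly 5 rows; each row is the pose to reach, as a shift and turn from the pose commanded when the call began, along the tool's axes at that moment; what a row does not reach only later rows make up. A row lasts 1/12 s, in which the tool goes at most 41.7 mm and 7.16 degrees, less where a joint would pass 70% of its speed; a pose out of reach is approached as far as the arm can. A call with a gripper value outside its range is refused whole. The fingers move at their own pace and stop on an object; "grip_force" is the grip in N (left out, the last holds). Time passes only in rows, so rows that repeat a pose let the fingers close, or fill a call up. It gives the time, the measured TCP pose, the force and the opening at its end, in the units of the state.
- env.get_obs(): the state, without advancing time (a new reading comes with each control period).
- env.read_camera(name): name is "scene" or "top"; returns a dict with "pixels" (384x512x3 uint8, red, green, blue), "fx", "fy", "cx", "cy" (pixels), "position" and "rotation" of the camera in the world. Camera axes: x right, y up, looking along -z (the intrinsics and any distortion apply to the point x, -y, -z); pixel columns grow to the right and rows downward; lengths in m; the calibration is good to about 2 mm. A picture is of the moment at which its call begins. There is no depth.
- env.sign_off(): hands the job in, once; it reports no verdict.
The state is a dict: "time_s": time; "qpos": joint angles; "joint_velocities": joint speeds; "effort": joint torques, N m; "tool_pos": TCP position; "tool_rot": TCP orientation; "force": force on the tool from outside, world axes, zero at the start; "wrist_torque": the same for the moment, N m; "grip_width": finger opening in m.
Only numpy, scipy, OpenCV 4.12 (cv2) and the standard library are available. Lean on these libraries where they do the work, as an engineer would, in place of code of your own. Each camera call takes 0.05 s, during which the arm holds its last target.

## Working session

There is one attempt and no reset: what is moved stays moved. The work goes in short steps, Python scripts to look and compute and a tool call to move; the robot and the scene stay as the last step left them, time stands still between calls to the robot, and variables do not carry over. Pictures are saved under pics/ and viewed, and the job is handed in when it is done.

Besides the shell and the picture viewer there is one more tool, called after "Call:" as name(argument=value, ...), one argument or row to a line, values as JSON. send_rows: Moves the arm, as the interface text tells. Its arguments: {"type":"object","properties":{"steps":{"type":"array"},"grip_force":{"type":"number"}},"required":["steps"]}

```bash
mkdir -p pics
python3 - <<'E'
from cell import env
import cv2
print(env.get_obs(), env.tcp_to_grasp)
for n in("scene","top"):
    r=env.read_camera(n)
    cv2.imwrite(f"pics/{n}0.png",cv2.resize(r["pixels"][:,:,::-1],(800,600),interpolation=cv2.INTER_CUBIC))
    print({k:v for k,v in r.items() if k!="pixels"})
E
```

```text
{'time_s': 0.0, 'qpos': array([-66.68727515,  18.43856914,  -4.01616684,  83.17379786,
         1.29494135,  78.54056665,  -3.26046038]), 'joint_velocities': array([ 0.05636848, -0.13376676, -0.02289798, -0.02317455, -0.02458956,
        0.09700113, -0.11514064]), 'effort': array([-9.13314925e-04, -4.91292214e+01, -4.04394558e-01, -3.12534678e+01,
       -6.40554121e-02,  4.36018920e-02,  1.47857481e-04]), 'tool_pos': array([0.24862707, 0.59998135, 0.22147683]), 'tool_rot': array([1.79994558e+02, 1.07692654e-01, 6.74971260e+01]), 'force': array([0.46512929, 0.19551788, 0.26740738]), 'wrist_torque': array([-0.02750962, -0.01275146, -0.01018079]), 'grip_width': 0.087177922768636} 0.0187
{'fx': 352.59901238314666, 'fy': 352.59901238314666, 'cx': 256.8827125761997, 'cy': 194.13199655486758, 'position': array([ 1.24650157, -0.35504856,  0.61670408]), 'rotation': array([56.58770942, -0.16764722, 63.21179319])}
{'fx': 369.2837720828367, 'fy': 369.2837720828367, 'cx': 256.2579743790253, 'cy': 194.2566704177728, 'position': array([ 3.02040138e-01, -1.28888031e-03,  1.31419409e+00]), 'rotation': array([ 11.43441452,   0.37402472, -88.43765681])}
```

View pics/scene0.png

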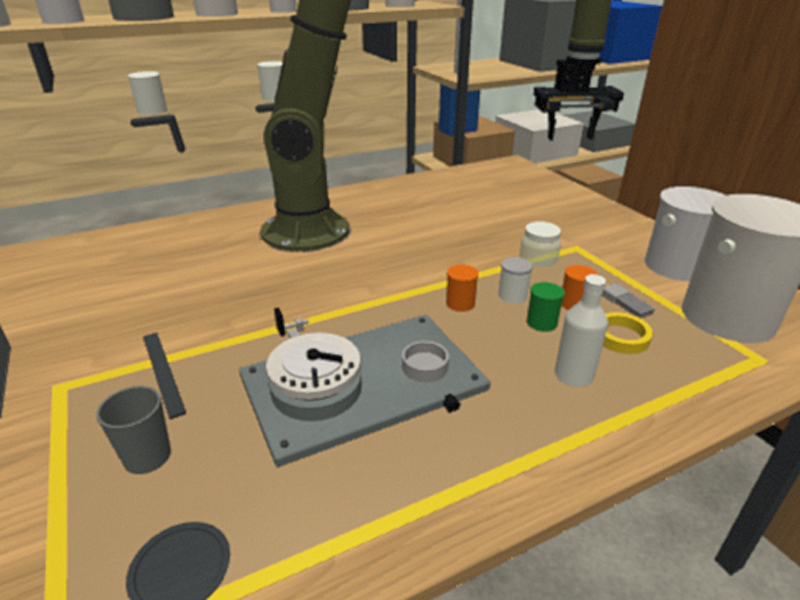

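View pics/top0.png

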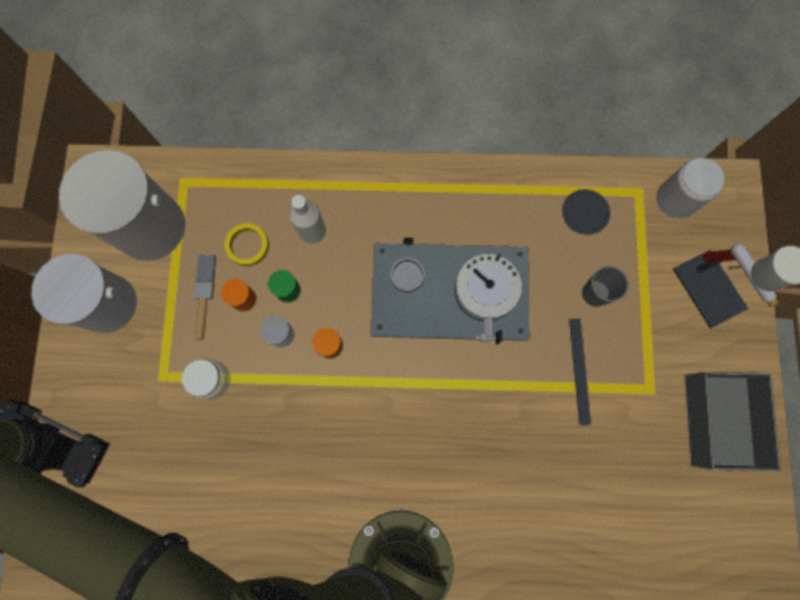

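```bash
cat > h.py <<'E'
import numpy as np, cv2
from scipy.spatial.transform import Rotation as R
def cam(env,n):
    r=env.read_camera(n); r["R"]=R.from_euler("xyz",r["rotation"],degrees=True).as_matrix(); return r
def ray(r,u,v):
    d=r["R"]@np.array([(u-r["cx"])/r["fx"],-(v-r["cy"])/r["fy"],-1.]); return np.array(r["position"]),d
def onz(r,u,v,z):
    p,d=ray(r,u,v); return p+d*(z-p[2])/d[2]
def proj(r,P):
    c=r["R"].T@(np.asarray(P,float)-r["position"]); return np.array([r["cx"]+r["fx"]*c[0]/-c[2], r["cy"]-r["fy"]*c[1]/-c[2]])
E
python3 - <<'E'
from cell import env
from h import *
t=cam(env,"top"); s=cam(env,"scene")
np.save("top0.npy",t["pixels"]);np.save("scene0.npy",s["pixels"])
a=t["pixels"][140:230,225:345,::-1]; cv2.imwrite("pics/ct1.png",cv2.resize(a,None,fx=6.5,fy=6.5,interpolation=cv2.INTER_CUBIC))
a=t["pixels"][140:260,100:230,::-1]; cv2.imwrite("pics/ct2.png",cv2.resize(a,None,fx=5,fy=5,interpolation=cv2.INTER_CUBIC))
a=s["pixels"][190:300,150:320,::-1]; cv2.imwrite("pics/cs1.png",cv2.resize(a,None,fx=4.7,fy=4.7,interpolation=cv2.INTER_CUBIC))
# known-point check: base at origin
print(proj(t,[0,0,0]),proj(t,env.get_obs()["tool_pos"]),proj(s,env.get_obs()["tool_pos"]))
E
```

```text
[255.97408233 361.54941417] [ 50.17731454 281.97656499] [364.14954929  88.17027899]
```

View pics/ct1.png

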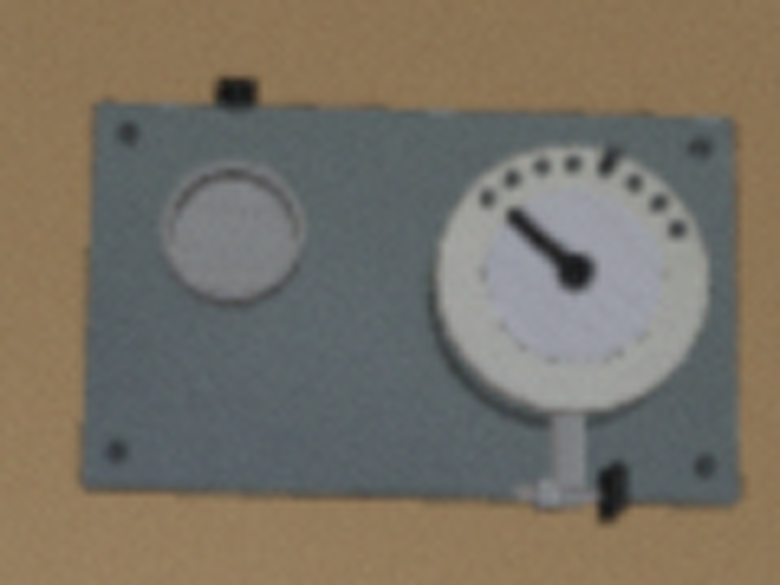

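View pics/ct2.png

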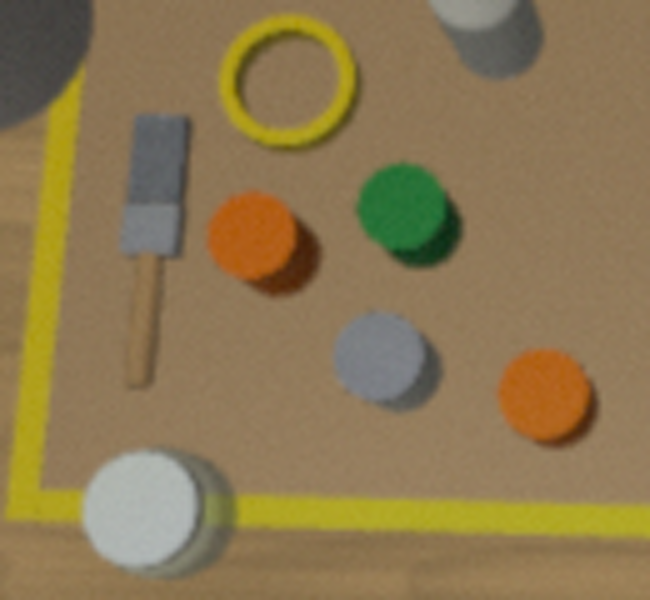

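View pics/cs1.png

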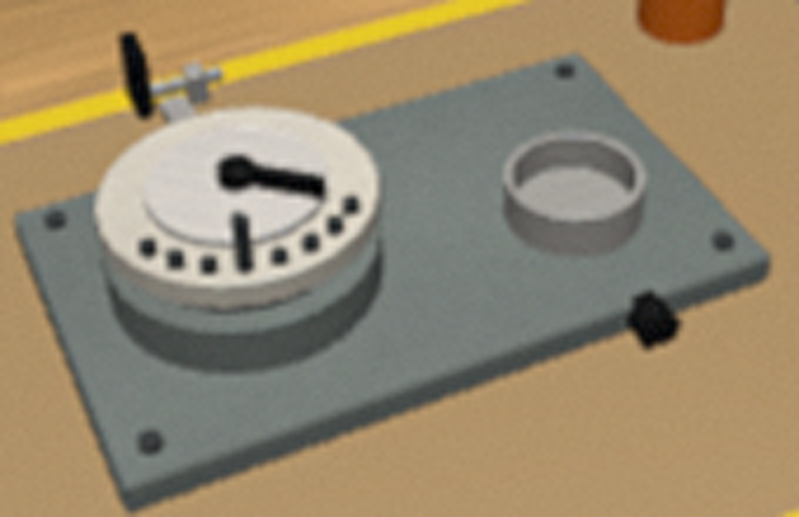

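Run:
```python
from cell import env
from h import *
t=cam(env,"top"); s=cam(env,"scene")
def T(u,v,z,f=6.5,o=(225,140),c=t): return onz(c,o[0]+(u+.5)/f-.5,o[1]+(v+.5)/f-.5,z)
def S(u,v,z): return T(u,v,z,4.7,(150,190),s)
# plate outline in top, colour mask
hsv=cv2.cvtColor(t["pixels"],cv2.COLOR_RGB2HSV)
for n,f in(("top corners",T),):
    C=[f(97,103,.02),f(733,120,.02),f(740,500,.02),f(83,488,.02)]
    m=np.mean(C,0);print(m,[np.round(c,4) for c in C])
C2=[S(577,57,.02),S(768,262,.02),S(130,508,.02),S(17,217,.02)]
print("scene",np.mean(C2,0),[np.round(c,4) for c in C2])
# holes
H=[T(128,133,.02),T(700,148,.02),T(704,466,.02),T(117,451,.02)]; print("holes",np.mean(H,0))
H2=[S(566,70,.02),S(723,241,.02),S(150,442,.02),S(56,219,.02)]; print("holesS",np.mean(H2,0))
for h in(H,H2):
    y=(h[0]-h[1]) if h is H else (h[1]-h[2]); print("yaw via y", np.degrees(np.arctan2(-y[0],y[1])))
print("cup rim top",T(234,232,.047),"scene",S(575,178,.047))
print("dial hub",T(575,270,.096),"S",S(236,172,.096))
c=T(575,270,.096)[:2]; p=T(513,213,.096)[:2]-c; print("pointer ang",np.degrees(np.arctan2(p[1],p[0])),np.hypot(*p))
tc=c
for u,v in((487,198),(511,178),(541,166),(573,162),(603,172),(634,182),(658,203),(677,229)):
    q=T(u,v,.086 if u!=603 else .08)[:2]-tc; print(np.degrees(np.arctan2(q[1],q[0])).round(1),np.hypot(*q).round(4))
print("thumb top",T(615,470,.107),T(607,515,.107),T(622,465,.107))
# coloured
def blob(mask,z,c):
    n,l,st,ce=cv2.connectedComponentsWithStats(mask.astype(np.uint8))
    for i in range(1,n):
        if st[i,4]>60: print(st[i],ce[i].round(1),onz(c,*ce[i],z).round(4))
U=lambda u,v,z:T(u,v,z,5,(100,140))
print("tin top",U(380,357,.075)," orange",U(546,394,.075)," green",U(402,207,.075),"orange2",U(253,235,.075),"jar",U(142,508,.075))
print("bottle",onz(t,300*.64,202*.64,.19), "tape",U(288,80,.025))
```

```text
[ 0.59786689 -0.09907949  0.02      ] [array([0.7066, 0.0795, 0.02  ]), array([ 0.7057, -0.2773,  0.02  ]), array([ 0.491 , -0.2776,  0.02  ]), array([0.4882, 0.0792, 0.02  ])]
scene [ 0.60635092 -0.10030955  0.02      ] [array([0.4971, 0.0769, 0.02  ]), array([0.7123, 0.0751, 0.02  ]), array([ 0.721 , -0.2773,  0.02  ]), array([ 0.495, -0.276,  0.02 ])]
holes [ 0.59915334 -0.09855136  0.02      ]
holesS [ 0.59676089 -0.09705393  0.02      ]
yaw via y -0.11115872062293228
yaw via y -0.030965113066228483
cup rim top [6.26928511e-01 5.63198104e-04 4.70000000e-02] scene [6.32364075e-01 1.98390677e-04 4.70000000e-02]
dial hub [ 0.59850694 -0.17761472  0.096     ] S [ 0.60497756 -0.17999731  0.096     ]
pointer ang 47.27778989631689 0.04399965422270098
48.0 0.0604
32.0 0.0609
15.6 0.0609
-0.5 0.0613
-16.7 0.0604
-32.7 0.0607
-48.6 0.0604
-64.8 0.061
thumb top [ 0.49197295 -0.19596966  0.107     ] [ 0.46885709 -0.19178061  0.107     ] [ 0.49463341 -0.19953604  0.107     ]
tin top [0.48724644 0.28599663 0.075     ]  orange [0.46493569 0.17180628 0.075     ]  green [0.59223071 0.27818039 0.075     ] orange2 [0.5697921  0.37959107 0.075     ] jar [0.38107371 0.43820433 0.075     ]
bottle [0.73744222 0.22520668 0.19      ] tape [0.69682739 0.37915908 0.025     ]
```

Run:
```python
from cell import env
from h import *
t=cam(env,"top"); s=cam(env,"scene")
a=s["pixels"][155:215,300:360,::-1]; cv2.imwrite("pics/cs2.png",cv2.resize(a,None,fx=10,fy=10,interpolation=cv2.INTER_CUBIC))
a=s["pixels"][215:250,250:295,::-1]; cv2.imwrite("pics/cs3.png",cv2.resize(a,None,fx=16,fy=16,interpolation=cv2.INTER_CUBIC))
a=t["pixels"][158:193,243:278,::-1]; cv2.imwrite("pics/ct3.png",cv2.resize(a,None,fx=16,fy=16,interpolation=cv2.INTER_CUBIC))
def pts(c,x,y,z,r): return np.array([proj(c,[x+r*np.cos(q),y+r*np.sin(q),z]) for q in np.linspace(0,6.28,40)])
# draw predicted cup rim/foot outlines & tin lid for check
def draw(c,o,sz,f,L,n):
    a=cv2.resize(c["pixels"][o[1]:o[1]+sz[1],o[0]:o[0]+sz[0],::-1],None,fx=f,fy=f,interpolation=cv2.INTER_CUBIC)
    for l,col in L: cv2.polylines(a,[np.int32((l-o+.5)*f)],True,col,1)
    cv2.imwrite(n,a)
r,g=(0,0,255),(0,255,0)
L=lambda c:[(pts(c,.628,.001,.047,.039),r),(pts(c,.628,.001,.047,.034),g),(pts(c,.628,.001,.02,.039),r)]
draw(t,(243,158),(35,35),16,L(t),"pics/dt.png"); draw(s,(250,215),(45,35),16,L(s),"pics/ds.png")
L=lambda c:[(pts(c,.487,.286,.075,.031),r),(pts(c,.487,.286,.0,.03),g)]
draw(t,(160,195),(40,40),10,L(t),"pics/dt2.png"); draw(s,(310,155),(40,45),10,L(s),"pics/ds2.png")
A=[cv2.imread(f"pics/{n}.png") for n in("dt","ds","dt2","ds2")]
W=np.zeros((600,800,3),np.uint8)
A=[cv2.resize(x,(400,int(x.shape[0]*400/x.shape[1])))[:300] if i<2 else cv2.resize(x,(0,0),fx=.7,fy=.7)[:300] for i,x in enumerate(A)]
for i,x in enumerate(A): W[(i//2)*300:(i//2)*300+x.shape[0],(i%2)*400:(i%2)*400+x.shape[1]]=x
cv2.imwrite("pics/mosaic1.png",W)
```

```text
(no output)
```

View pics/mosaic1.png

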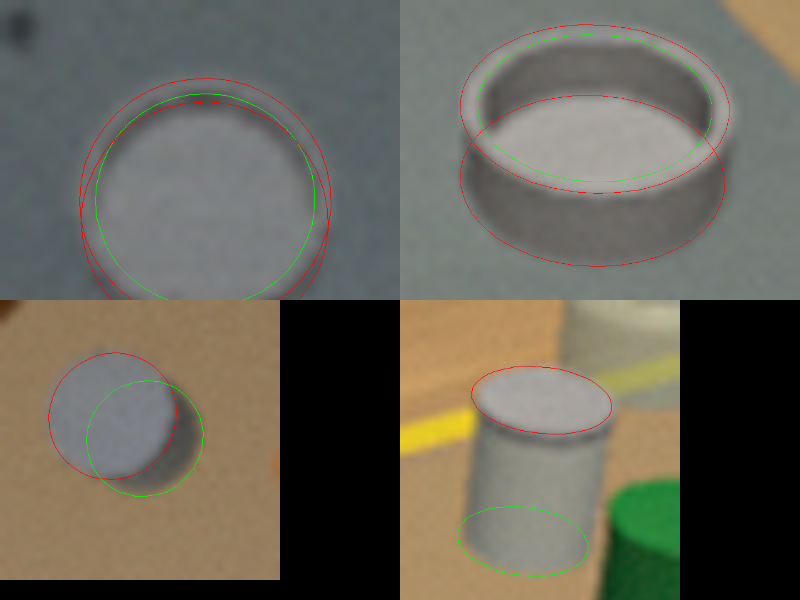

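```bash
cat > d.py <<'E'
import sys,numpy as np
from cell import env
from scipy.spatial.transform import Rotation as R
o=env.get_obs(); x,y,z,yaw=map(float,sys.argv[1:5])
Rm=R.from_euler("xyz",o["tool_rot"],degrees=True); Rt=R.from_euler("xyz",[180,0,yaw],degrees=True)
d=Rm.inv().apply(np.array([x,y,z])-o["tool_pos"]); 
print("t",round(o["time_s"],2),"pos",o["tool_pos"].round(4),"rot",o["tool_rot"].round(2),"F",o["force"].round(2),"w",round(o["grip_width"],4))
print("shift",d.round(4),"turn",(Rm.inv()*Rt).as_rotvec().round(4), "q",o["qpos"].round(0))
E
python3 d.py .4875 .2865 .15 115
```

```text
t 0.4 pos [0.2488 0.6004 0.2224] rot [1.80e+02 1.00e-02 6.75e+01] F [-0.21 -0.44  0.25] w 0.0871
shift [-0.1986  0.3407  0.0725] turn [-1.000e-04  2.000e-04 -8.291e-01] q [-67.  18.  -4.  83.   1.  79.  -3.]
```

Call:
send_rows(
  steps=[
    [[-0.02, 0.034, 0], [0, 0, -0.08], 0.087],
    [[-0.04, 0.068, 0], [0, 0, -0.17], 0.087],
    [[-0.06, 0.102, 0], [0, 0, -0.25], 0.087],
    [[-0.08, 0.136, 0], [0, 0, -0.33], 0.087],
    [[-0.1, 0.17, 0], [0, 0, -0.41], 0.087],
  ],
)

```text
time_s: 0.82
tool_pos: [0.3685, 0.4414, 0.2227]
tool_rot: [180.0, -0.0, 91.2]
force: [1.1, 0.2, 0.1]
grip_width: 0.0872
```

```bash
python3 d.py .4875 .2865 .15 115
```

```text
t 0.82 pos [0.3685 0.4414 0.2227] rot [ 1.7998e+02 -2.0000e-02  9.1230e+01] F [1.08 0.21 0.1 ] w 0.0872
shift [-0.1575  0.1157  0.0727] turn [ 4.000e-04 -2.000e-04 -4.149e-01] q [-52.   9.  -1.  94.   0.  76.  38.]
```

Call:
send_rows(
  steps=[
    [[-0.031, 0.023, 0.01], [0, 0, -0.083], 0.087],
    [[-0.063, 0.046, 0.025], [0, 0, -0.166], 0.087],
    [[-0.095, 0.069, 0.04], [0, 0, -0.249], 0.087],
    [[-0.126, 0.093, 0.058], [0, 0, -0.332], 0.087],
    [[-0.1575, 0.1157, 0.073], [0, 0, -0.415], 0.087],
  ],
)

```text
time_s: 1.23
tool_pos: [0.4855, 0.2879, 0.15]
tool_rot: [180.0, -0.0, 115.0]
force: [0.8, 0.8, 1.1]
grip_width: 0.087
```

```bash
python3 d.py .4875 .2865 .032 115
```

```text
t 1.23 pos [0.4855 0.2879 0.15  ] rot [ 1.7995e+02 -2.0000e-02  1.1502e+02] F [0.83 0.75 1.13] w 0.087
shift [-0.0022  0.0011  0.118 ] turn [ 0.0009 -0.0003  0.0003] q [-38.  11.   5. 101.  -1.  68.  83.]
```

Call:
send_rows(
  steps=[
    [[0, 0, 0.03], [0, 0, 0], 0.087],
    [[0, 0, 0.06], [0, 0, 0], 0.087],
    [[0, 0, 0.09], [0, 0, 0], 0.087],
    [[0, 0, 0.118], [0, 0, 0], 0.087],
    [[0, 0, 0.118], [0, 0, 0], 0.087],
  ],
)

```text
time_s: 1.65
tool_pos: [0.4807, 0.2868, 0.0269]
tool_rot: [-179.4, 0.1, 114.8]
force: [-1.3, -0.7, -0.6]
grip_width: 0.0868
```

```bash
python3 d.py .4875 .2865 .032 115
python3 - <<'E'
from cell import env
from h import *
s=cam(env,"scene");cv2.imwrite("pics/g1.png",cv2.resize(s["pixels"][120:220,260:400,::-1],None,fx=5.5,fy=5.5,interpolation=cv2.INTER_CUBIC))
E
```

```text
t 1.65 pos [0.4807 0.2868 0.0269] rot [-1.7942e+02  9.0000e-02  1.1476e+02] F [-1.31 -0.7  -0.58] w 0.0868
shift [-0.0031  0.006  -0.0051] turn [-0.0101  0.0016 -0.0043] q [-38.  18.   5. 108.  -2.  55.  83.]
```

View pics/g1.png

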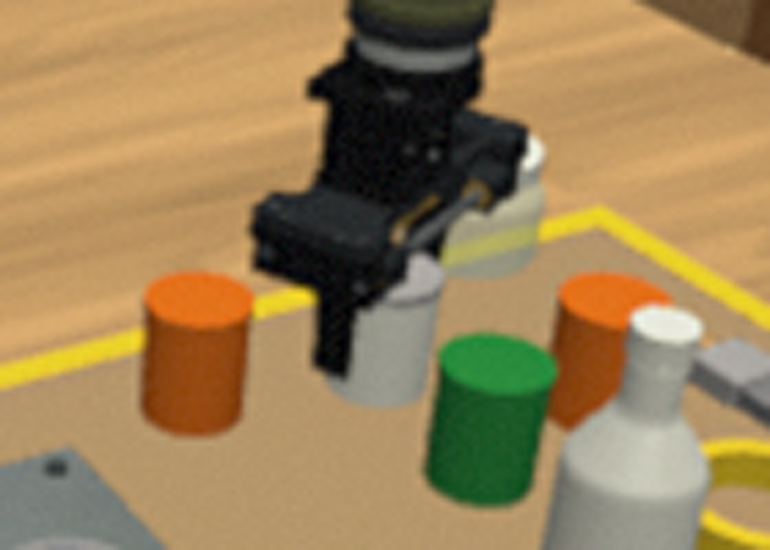

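Call:
send_rows(
  steps=[
    [[0, 0, 0], [0, 0, 0], 0.087],
    [[0, 0, 0], [0, 0, 0], 0.087],
    [[0, 0, 0], [0, 0, 0], 0.087],
    [[0, 0, 0], [0, 0, 0], 0.087],
    [[0, 0, 0], [0, 0, 0], 0.087],
  ],
)

```text
time_s: 2.12
tool_pos: [0.4854, 0.2899, 0.0338]
tool_rot: [179.9, -0.0, 114.8]
force: [-0.6, 0.2, 0.6]
grip_width: 0.0872
```

```bash
python3 d.py .4875 .2865 .032 115
```

```text
t 2.12 pos [0.4854 0.2899 0.0338] rot [ 1.7987e+02 -3.0000e-02  1.1477e+02] F [-0.59  0.2   0.56] w 0.0872
shift [-0.004   0.0005  0.0018] turn [ 0.0023 -0.0004 -0.004 ] q [-38.  18.   5. 107.  -2.  55.  83.]
```

Call:
send_rows(
  steps=[
    [[-0.004, 0.0005, 0.001], [0, 0, 0], 0.087],
    [[-0.004, 0.0005, 0.001], [0, 0, 0], 0.087],
    [[-0.004, 0.0005, 0.001], [0, 0, 0], 0.07],
    [[-0.004, 0.0005, 0.001], [0, 0, 0], 0.06],
    [[-0.004, 0.0005, 0.001], [0, 0, 0], 0.05],
  ],
  grip_force=18,
)

```text
time_s: 2.53
tool_pos: [0.4867, 0.2859, 0.0314]
tool_rot: [-180.0, -0.0, 114.8]
force: [-1.1, -0.4, 0.6]
grip_width: 0.0741
```

Call:
send_rows(
  steps=[
    [[0, 0, 0], [0, 0, 0], 0.05],
    [[0, 0, 0], [0, 0, 0], 0.05],
    [[0, 0, 0], [0, 0, 0], 0.05],
    [[0, 0, 0], [0, 0, 0], 0.05],
    [[0, 0, 0], [0, 0, 0], 0.05],
  ],
)

```text
time_s: 2.95
tool_pos: [0.4867, 0.2862, 0.0314]
tool_rot: [180.0, -0.0, 114.8]
force: [-1.3, 1.0, -0.6]
grip_width: 0.06
```

```bash
python3 d.py .6285 .0015 .14 115
```

```text
t 2.95 pos [0.4867 0.2862 0.0314] rot [ 1.8000e+02 -2.0000e-02  1.1478e+02] F [-1.32  0.96 -0.61] w 0.06
shift [-0.3179  0.0095 -0.1086] turn [ 0.0001 -0.0003 -0.0039] q [-38.  18.   5. 107.  -2.  55.  83.]
```

Call:
send_rows(
  steps=[
    [[0, 0, -0.015], [0, 0, 0], 0.05],
    [[0, 0, -0.04], [0, 0, 0], 0.05],
    [[0, 0, -0.07], [0, 0, 0], 0.05],
    [[0, 0, -0.1], [0, 0, 0], 0.05],
    [[-0.015, 0, -0.12], [0, 0, 0], 0.05],
  ],
)

```text
time_s: 3.37
tool_pos: [0.4919, 0.2758, 0.1537]
tool_rot: [179.9, -0.1, 115.0]
force: [0.2, 0.5, -2.5]
grip_width: 0.0602
```

Call:
send_rows(
  steps=[
    [[-0.025, 0.001, 0], [0, 0, 0.03], 0.05],
    [[-0.055, 0.002, 0], [0, 0, 0.07], 0.05],
    [[-0.085, 0.003, 0], [0, 0, 0.1], 0.05],
    [[-0.12, 0.004, 0], [0, 0, 0.14], 0.05],
    [[-0.15, 0.005, 0], [0, 0, 0.18], 0.05],
  ],
)

```text
time_s: 3.78
tool_pos: [0.5606, 0.1356, 0.1508]
tool_rot: [-179.9, 0.1, 104.3]
force: [-0.0, -0.1, -3.1]
grip_width: 0.0599
```

```bash
python3 d.py .6285 .0015 .14 90
```

```text
t 3.78 pos [0.5606 0.1356 0.1508] rot [-1.7994e+02  6.0000e-02  1.0430e+02] F [-0.05 -0.14 -3.11] w 0.0599
shift [-0.1467  0.0327  0.011 ] turn [-0.001   0.0012  0.2496] q [-28.  12.  13. 100.  -3.  69.  90.]
```

Call:
send_rows(
  steps=[
    [[-0.035, 0.008, 0], [0, 0, 0.06], 0.05],
    [[-0.07, 0.016, 0], [0, 0, 0.12], 0.05],
    [[-0.1, 0.023, 0], [0, 0, 0.18], 0.05],
    [[-0.13, 0.029, 0.005], [0, 0, 0.22], 0.05],
    [[-0.1467, 0.0327, 0.01], [0, 0, 0.25], 0.05],
  ],
)

```text
time_s: 4.2
tool_pos: [0.6295, -0.001, 0.141]
tool_rot: [180.0, 0.2, 89.8]
force: [0.6, -1.4, -2.1]
grip_width: 0.0604
```

Call:
send_rows(
  steps=[
    [[0, 0, 0.02], [0, 0, 0], 0.05],
    [[0, 0, 0.04], [0, 0, 0], 0.05],
    [[0, 0, 0.045], [0, 0, 0], 0.05],
    [[0, 0, 0.045], [0, 0, 0], 0.05],
    [[0, 0, 0.045], [0, 0, 0], 0.05],
  ],
)

```text
time_s: 4.62
tool_pos: [0.6285, 0.0052, 0.0964]
tool_rot: [-180.0, -0.0, 90.2]
force: [0.9, -0.1, -2.3]
grip_width: 0.06
```

```bash
python3 d.py .6285 .0015 .09 90
python3 - <<'E'
from cell import env
from h import *
o=env.get_obs()
t=cam(env,"top");s=cam(env,"scene")
def pts(c,x,y,z,r): return np.array([proj(c,[x+r*np.cos(q),y+r*np.sin(q),z]) for q in np.linspace(0,6.28,40)])
x,y,z=o["tool_pos"]; z-=.0314
def draw(c,oo,sz,f):
    a=cv2.resize(c["pixels"][oo[1]:oo[1]+sz[1],oo[0]:oo[0]+sz[0],::-1],None,fx=f,fy=f,interpolation=cv2.INTER_CUBIC)
    for l,col in [(pts(c,x,y,z,.03),(0,255,0)),(pts(c,x,y,z+.075,.031),(0,255,0)),(pts(c,.6285,.0015,.047,.039),(0,0,255))]: cv2.polylines(a,[np.int32((l-oo+.5)*f)],True,col,1)
    return a
a=draw(t,(235,140),(50,60),8);b=draw(s,(245,190),(50,60),8)
cv2.imwrite("pics/c1.png",np.hstack([a,b]))
E
```

```text
t 4.62 pos [0.6285 0.0052 0.0964] rot [-1.7996e+02 -1.0000e-02  9.0190e+01] F [ 0.94 -0.07 -2.33] w 0.06
shift [-0.0037  0.      0.0064] turn [-0.0008 -0.0002  0.0033] q [-18.  21.  19.  96.  -8.  64.  93.]
```

View pics/c1.png

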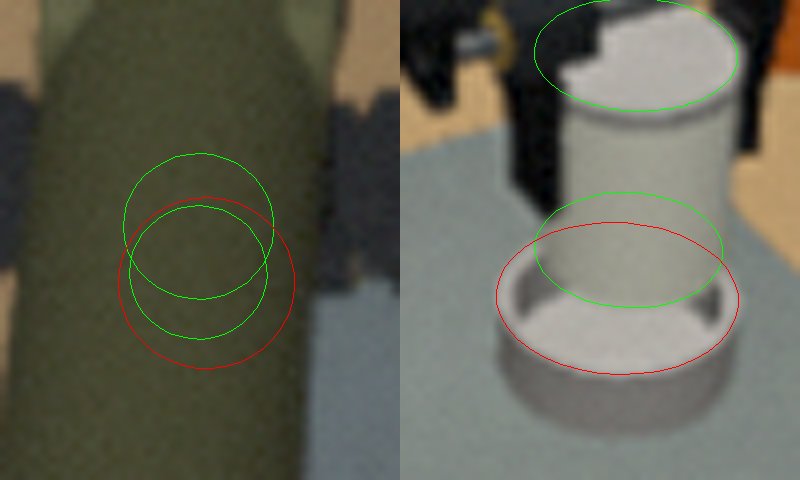

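Call:
send_rows(
  steps=[
    [[-0.002, 0, 0], [0, 0, 0], 0.05],
    [[-0.0042, 0, 0], [0, 0, 0], 0.05],
    [[-0.0042, 0, 0.005], [0, 0, 0], 0.05],
    [[-0.0042, 0, 0.01], [0, 0, 0], 0.05],
    [[-0.0042, 0, 0.01], [0, 0, 0], 0.05],
  ],
)

```text
time_s: 5.13
tool_pos: [0.6278, 0.0001, 0.0851]
tool_rot: [-179.9, -0.0, 90.1]
force: [-0.8, 0.9, -3.4]
grip_width: 0.06
```

```bash
python3 d.py .6285 .001 .0554 90
python3 - <<'E'
from cell import env
from h import *
s=cam(env,"scene")
cv2.imwrite("pics/c2.png",cv2.resize(s["pixels"][195:255,245:305,::-1],None,fx=10,fy=10,interpolation=cv2.INTER_CUBIC))
E
```

```text
t 5.13 pos [6.278e-01 1.000e-04 8.510e-02] rot [-179.88   -0.     90.12] F [-0.83  0.9  -3.4 ] w 0.06
shift [0.0009 0.0008 0.0297] turn [-0.002 -0.     0.002] q [-18.  22.  19.  96.  -8.  63.  94.]
```

View pics/c2.png

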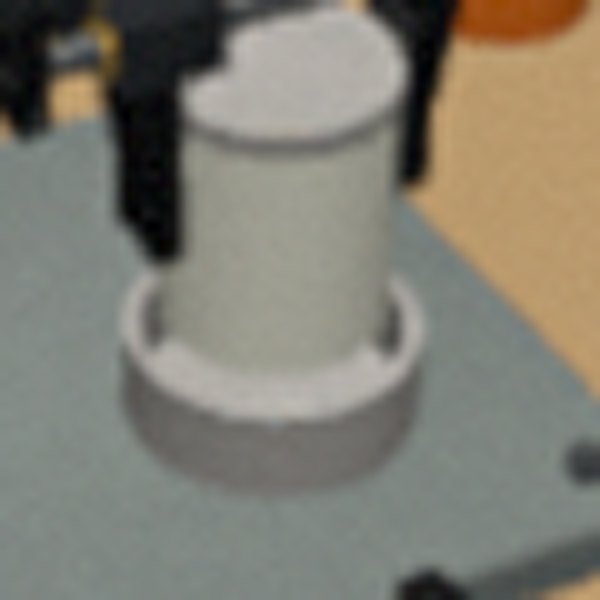

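Call:
send_rows(
  steps=[
    [[0.0007, 0.0007, 0.004], [0, 0, 0], 0.05],
    [[0.0007, 0.0007, 0.008], [0, 0, 0], 0.05],
    [[0.0007, 0.0007, 0.012], [0, 0, 0], 0.05],
    [[0.0007, 0.0007, 0.014], [0, 0, 0], 0.05],
    [[0.0007, 0.0007, 0.014], [0, 0, 0], 0.05],
  ],
)

```text
time_s: 5.6
tool_pos: [0.6289, 0.0009, 0.0715]
tool_rot: [-179.9, 0.0, 90.1]
force: [-0.5, -0.4, -2.2]
grip_width: 0.0602
```

```bash
python3 d.py .6285 .001 .0554 90
python3 - <<'E'
from cell import env
from h import *
s=cam(env,"scene")
cv2.imwrite("pics/c3.png",cv2.resize(s["pixels"][195:255,245:305,::-1],None,fx=10,fy=10,interpolation=cv2.INTER_CUBIC))
E
```

```text
t 5.6 pos [0.6289 0.0009 0.0715] rot [-1.7992e+02  1.0000e-02  9.0130e+01] F [-0.49 -0.39 -2.2 ] w 0.0602
shift [ 0.0001 -0.0003  0.0161] turn [-0.0014  0.0001  0.0022] q [-18.  23.  19.  97.  -8.  62.  94.]
```

View pics/c3.png

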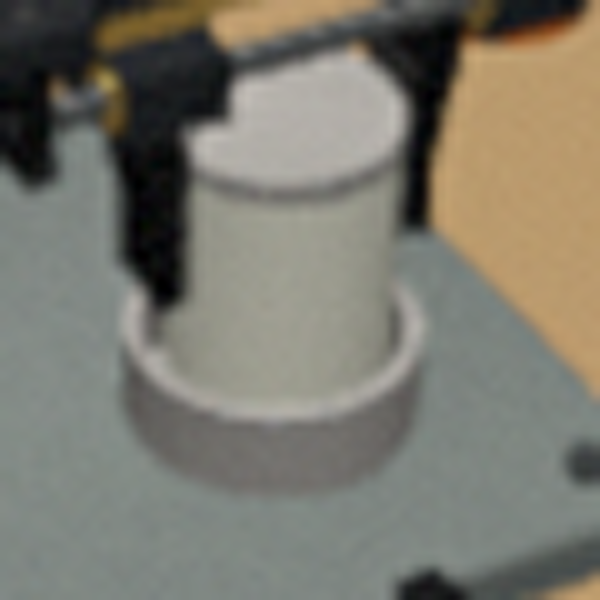

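Call:
send_rows(
  steps=[
    [[-0.0008, 0, 0.004], [0, 0, 0], 0.05],
    [[-0.0008, 0, 0.007], [0, 0, 0], 0.05],
    [[-0.0008, 0, 0.01], [0, 0, 0], 0.05],
    [[-0.0008, 0, 0.013], [0, 0, 0], 0.05],
    [[-0.0008, 0, 0.015], [0, 0, 0], 0.05],
  ],
)

```text
time_s: 6.07
tool_pos: [0.6292, 0.0, 0.0569]
tool_rot: [-180.0, -0.0, 90.1]
force: [0.4, 0.7, -2.3]
grip_width: 0.06
```

```bash
python3 d.py .6285 .001 .0554 90
```

```text
t 6.07 pos [0.6292 0.     0.0569] rot [-179.97   -0.     90.13] F [ 0.39  0.69 -2.32] w 0.06
shift [ 0.001  -0.0007  0.0015] turn [-0.0004 -0.      0.0022] q [-17.  24.  19.  97.  -8.  60.  94.]
```

Lower onto the floor by feel.

Call:
send_rows(
  steps=[
    [[0, 0, 0.0005], [0, 0, 0], 0.05],
    [[0, 0, 0.001], [0, 0, 0], 0.05],
    [[0, 0, 0.0015], [0, 0, 0], 0.05],
    [[0, 0, 0.002], [0, 0, 0], 0.05],
    [[0, 0, 0.002], [0, 0, 0], 0.05],
  ],
)

```text
time_s: 6.48
tool_pos: [0.6296, 0.0, 0.0556]
tool_rot: [180.0, -0.0, 90.1]
force: [-0.2, -0.2, -1.4]
grip_width: 0.0604
```

Call:
send_rows(
  steps=[
    [[0, 0, 0.0004], [0, 0, 0], 0.05],
    [[0, 0, 0.0007], [0, 0, 0], 0.05],
    [[0, 0, 0.0007], [0, 0, 0], 0.05],
    [[0, 0, 0.0007], [0, 0, 0], 0.05],
    [[0, 0, 0.0007], [0, 0, 0], 0.05],
  ],
)

```text
time_s: 6.9
tool_pos: [0.6299, 0.0001, 0.0555]
tool_rot: [179.9, -0.0, 90.1]
force: [-0.4, 0.0, 2.8]
grip_width: 0.06
```

Call:
send_rows(
  steps=[
    [[0, 0, 0], [0, 0, 0], 0.062],
    [[0, 0, 0], [0, 0, 0], 0.066],
    [[0, 0, 0], [0, 0, 0], 0.074],
    [[0, 0, 0], [0, 0, 0], 0.087],
    [[0, 0, 0], [0, 0, 0], 0.087],
  ],
)

```text
time_s: 7.32
tool_pos: [0.6293, -0.0001, 0.0546]
tool_rot: [-180.0, 0.0, 90.1]
force: [-2.0, 0.5, 0.8]
grip_width: 0.0788
```

Call:
send_rows(
  steps=[
    [[0, 0, 0], [0, 0, 0], 0.087],
    [[0, 0, 0], [0, 0, 0], 0.087],
    [[0, 0, 0], [0, 0, 0], 0.087],
    [[0, 0, -0.01], [0, 0, 0], 0.087],
    [[0, 0, -0.03], [0, 0, 0], 0.087],
  ],
)

```text
time_s: 7.73
tool_pos: [0.6273, -0.0, 0.0829]
tool_rot: [-179.7, 0.0, 90.1]
force: [-0.6, 0.6, 0.1]
grip_width: 0.0871
```

Call:
send_rows(
  steps=[
    [[0, 0, -0.03], [0, 0, 0], 0.087],
    [[0, 0, -0.06], [0, 0, 0], 0.087],
    [[0, 0, -0.09], [0, 0, 0], 0.087],
    [[0, 0, -0.12], [0, 0, 0], 0.08],
    [[-0.03, 0, -0.125], [0, 0, 0], 0.06],
  ],
)

```text
time_s: 8.15
tool_pos: [0.633, -0.022, 0.2168]
tool_rot: [179.4, -0.3, 90.7]
force: [0.4, 1.6, 0.5]
grip_width: 0.0805
```

```bash
python3 d.py .484 -.26 .18 90
python3 - <<'E'
from cell import env
from h import *
s=cam(env,"scene")
def pts(c,x,y,z,r): return np.array([proj(c,[x+r*np.cos(q),y+r*np.sin(q),z]) for q in np.linspace(0,6.28,40)])
f=9;o=(150,190);f=4.7
a=cv2.resize(s["pixels"][190:300,150:320,::-1],None,fx=f,fy=f,interpolation=cv2.INTER_CUBIC)
cv2.polylines(a,[np.int32((pts(s,.6285,.0015,.099,.031)-o+.5)*f)],True,(0,0,255),1)
cv2.imwrite("pics/c4.png",a)
E
```

```text
t 8.15 pos [ 0.633  -0.022   0.2168] rot [179.42  -0.34  90.72] F [0.44 1.64 0.49] w 0.0805
shift [-0.2363 -0.1523  0.0339] turn [ 0.0102 -0.006   0.0126] q [-17.  16.  20.  87.  -6.  77.  95.]
```

View pics/c4.png

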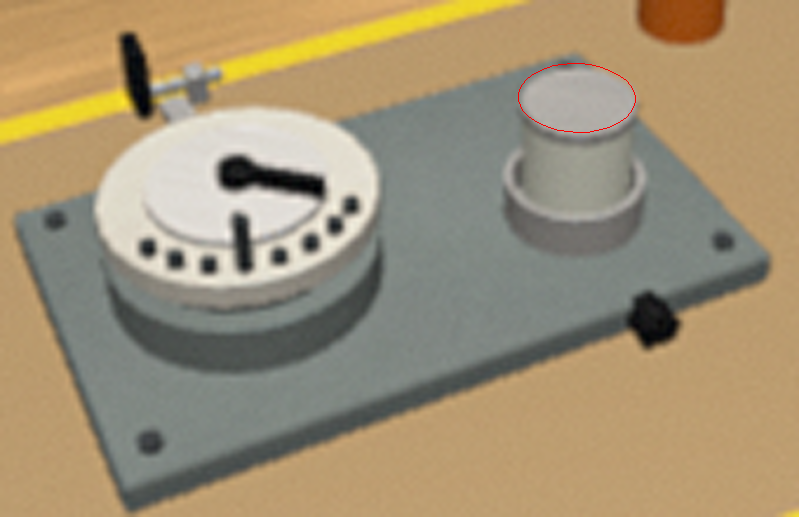

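Call:
send_rows(
  steps=[
    [[-0.03, -0.02, 0], [0, 0, 0], 0.03],
    [[-0.06, -0.04, 0], [0, 0, 0], 0.0],
    [[-0.09, -0.06, 0], [0, 0, 0], 0],
    [[-0.12, -0.08, 0], [0, 0, 0], 0],
    [[-0.15, -0.1, 0], [0, 0, 0], 0],
  ],
  grip_force=20,
)

```text
time_s: 8.62
tool_pos: [0.5283, -0.1819, 0.21]
tool_rot: [180.0, 0.0, 90.1]
force: [0.2, 1.2, -0.1]
grip_width: 0.0443
```

```bash
python3 d.py .484 -.26 .18 90
```

```text
t 8.62 pos [ 0.5283 -0.1819  0.21  ] rot [179.99   0.    90.08] F [ 0.22  1.17 -0.12] w 0.0443
shift [-0.078  -0.0444  0.03  ] turn [0.0001 0.     0.0014] q [ -8.   8.  26.  98.  -4.  75. 109.]
```

Call:
send_rows(
  steps=[
    [[-0.03, -0.017, 0], [0, 0, 0], 0],
    [[-0.06, -0.034, 0.01], [0, 0, 0], 0],
    [[-0.078, -0.044, 0.03], [0, 0, 0], 0],
    [[-0.078, -0.044, 0.03], [0, 0, 0], 0],
    [[-0.078, -0.044, 0.03], [0, 0, 0], 0],
  ],
)

```text
time_s: 9.03
tool_pos: [0.4842, -0.2595, 0.1791]
tool_rot: [-179.9, -0.0, 89.9]
force: [0.2, 0.6, -0.3]
grip_width: 0.0108
```

```bash
python3 d.py .484 -.26 .08 90
python3 - <<'E'
from cell import env
from h import *
s=cam(env,"scene")
a=s["pixels"][150:250,100:230,::-1]
cv2.imwrite("pics/l1.png",cv2.resize(a,None,fx=6,fy=6,interpolation=cv2.INTER_CUBIC))
E
```

```text
t 9.03 pos [ 0.4842 -0.2595  0.1791] rot [-1.799e+02 -5.000e-02  8.989e+01] F [ 0.19  0.56 -0.32] w 0.0108
shift [-0.0006 -0.      0.0991] turn [-0.0018 -0.0008 -0.002 ] q [ -2.   8.  30. 102.  -4.  71. 119.]
```

View pics/l1.png

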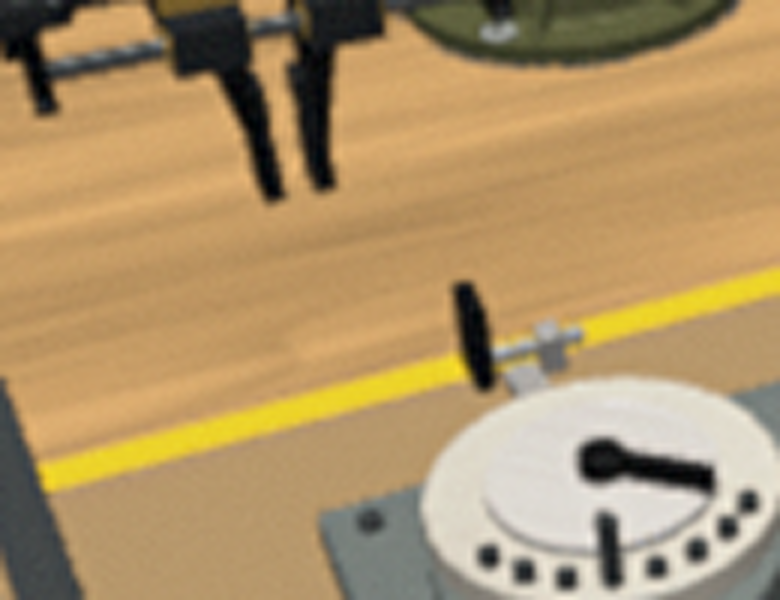

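Call:
send_rows(
  steps=[
    [[0, 0, 0], [0, 0, 0.12], 0],
    [[0, 0, 0], [0, 0, 0.24], 0],
    [[0, 0, 0], [0, 0, 0.36], 0],
    [[0, 0, 0], [0, 0, 0.48], 0],
    [[0, 0, 0], [0, 0, 0.6], 0],
  ],
)

```text
time_s: 9.5
tool_pos: [0.4876, -0.2566, 0.1806]
tool_rot: [179.9, -0.1, 55.6]
force: [0.2, 0.0, 0.7]
grip_width: 0.0005
```

Call:
send_rows(
  steps=[
    [[0, 0, 0], [0, 0, 0.12], 0],
    [[0, 0, 0], [0, 0, 0.24], 0],
    [[0, 0, 0], [0, 0, 0.36], 0],
    [[0, 0, 0], [0, 0, 0.48], 0],
    [[0, 0, 0], [0, 0, 0.6], 0],
  ],
)

```text
time_s: 9.92
tool_pos: [0.4876, -0.2566, 0.1806]
tool_rot: [180.0, -0.1, 21.2]
force: [-0.3, -0.1, -0.3]
grip_width: 0.0004
```

Call:
send_rows(
  steps=[
    [[0, 0, 0], [0, 0, 0.12], 0],
    [[0, 0, 0], [0, 0, 0.24], 0],
    [[0, 0, 0], [0, 0, 0.37], 0],
    [[0, 0, 0], [0, 0, 0.37], 0],
    [[0, 0, 0], [0, 0, 0.37], 0],
  ],
)

```text
time_s: 10.33
tool_pos: [0.4872, -0.257, 0.1803]
tool_rot: [-180.0, -0.1, 0.5]
force: [0.1, -0.3, -0.3]
grip_width: 0.0004
```

```bash
python3 d.py .484 -.25 .08 0
```

```text
t 10.33 pos [ 0.4872 -0.257   0.1803] rot [-1.8e+02 -6.0e-02  5.0e-01] F [ 0.12 -0.31 -0.31] w 0.0004
shift [-0.0032 -0.007   0.1003] turn [-0.     -0.0011  0.0087] q [ -9.   8.  37. 102.  -5.  71.  30.]
```

Call:
send_rows(
  steps=[
    [[-0.003, 0, 0.03], [0, 0, 0.008], 0],
    [[-0.003, 0, 0.06], [0, 0, 0.008], 0],
    [[-0.003, 0, 0.08], [0, 0, 0.008], 0],
    [[-0.003, 0, 0.097], [0, 0, 0.008], 0],
    [[-0.003, 0, 0.097], [0, 0, 0.008], 0],
  ],
)

```text
time_s: 10.75
tool_pos: [0.4811, -0.2564, 0.0795]
tool_rot: [-179.9, 0.3, -0.0]
force: [-0.8, -0.2, -0.9]
grip_width: 0.0005
```

Call:
send_rows(
  steps=[
    [[0, -0.007, 0], [0, 0, 0], 0],
    [[0, -0.014, 0], [0, 0, 0], 0],
    [[0, -0.02, 0], [0, 0, 0], 0],
    [[0, -0.02, 0], [0, 0, 0], 0],
    [[0, -0.02, 0], [0, 0, 0], 0],
  ],
)

```text
time_s: 11.17
tool_pos: [0.4841, -0.2376, 0.0838]
tool_rot: [-180.0, -0.1, -0.2]
force: [0.5, 0.1, -0.1]
grip_width: 0.0007
```

```bash
python3 d.py .484 -.23 .08 0
python3 - <<'E'
from cell import env
from h import *
s=cam(env,"scene")
a=s["pixels"][150:250,100:230,::-1]
cv2.imwrite("pics/l2.png",cv2.resize(a,None,fx=6,fy=6,interpolation=cv2.INTER_CUBIC))
E
```

```text
t 11.17 pos [ 0.4841 -0.2376  0.0838] rot [-1.7999e+02 -1.2000e-01 -1.7000e-01] F [ 0.47  0.11 -0.05] w 0.0007
shift [-0.0001 -0.0076  0.0038] turn [-0.0001 -0.0021 -0.0029] q [ -9.  13.  36. 110.  -9.  60.  31.]
```

View pics/l2.png

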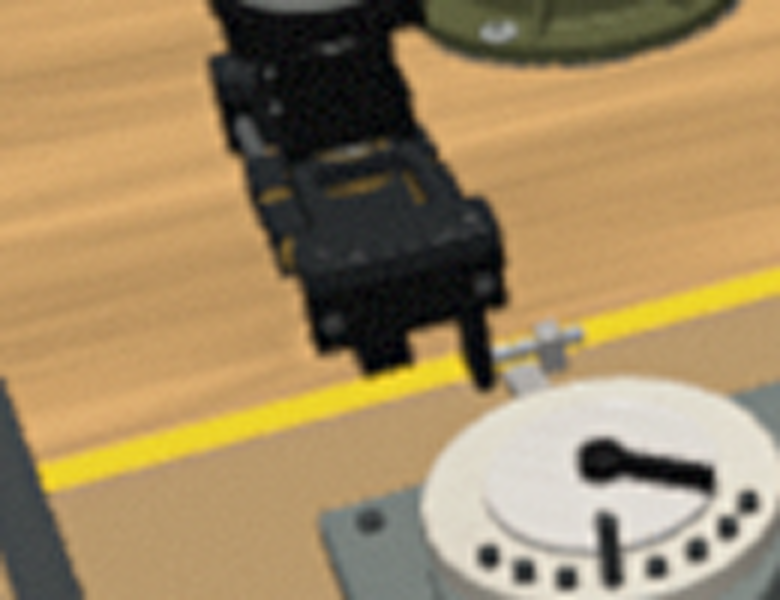

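Call:
send_rows(
  steps=[
    [[0, -0.004, 0], [0, 0, 0], 0],
    [[0, -0.008, 0], [0, 0, 0], 0],
    [[0, -0.012, 0], [0, 0, 0], 0],
    [[0, -0.016, 0], [0, 0, 0], 0],
    [[0, -0.018, 0], [0, 0, 0], 0],
  ],
)

```text
time_s: 11.63
tool_pos: [0.4833, -0.2194, 0.0827]
tool_rot: [-180.0, 0.0, -0.2]
force: [0.5, 0.3, 0.3]
grip_width: 0.0003
```

Call:
send_rows(
  steps=[
    [[0, -0.001, 0], [0, 0, 0], 0],
    [[0, -0.002, 0], [0, 0, 0], 0],
    [[0, -0.003, 0], [0, 0, 0], 0],
    [[0, -0.004, 0], [0, 0, 0], 0],
    [[0, -0.004, 0], [0, 0, 0], 0],
  ],
)

```text
time_s: 12.05
tool_pos: [0.4832, -0.2162, 0.0827]
tool_rot: [-180.0, -0.0, -0.3]
force: [-0.2, 0.5, 0.1]
grip_width: 0.0005
```

Call:
send_rows(
  steps=[
    [[0, -0.001, 0], [0, 0, 0], 0],
    [[0, -0.002, 0], [0, 0, 0], 0],
    [[0, -0.003, 0], [0, 0, 0], 0],
    [[0, -0.004, 0], [0, 0, 0], 0],
    [[0, -0.004, 0], [0, 0, 0], 0],
  ],
)

```text
time_s: 12.47
tool_pos: [0.483, -0.2125, 0.0827]
tool_rot: [180.0, 0.0, -0.3]
force: [-1.9, -1.1, -0.7]
grip_width: 0.0007
```

```bash
python3 d.py .484 -.20 .08 0
python3 - <<'E'
from cell import env
from h import *
s=cam(env,"scene")
a=s["pixels"][150:250,100:230,::-1]
cv2.imwrite("pics/l3.png",cv2.resize(a,None,fx=6,fy=6,interpolation=cv2.INTER_CUBIC))
E
```

```text
t 12.47 pos [ 0.483  -0.2125  0.0827] rot [ 1.7998e+02  2.0000e-02 -2.9000e-01] F [-1.86 -1.1  -0.67] w 0.0007
shift [ 0.0009 -0.0125  0.0027] turn [ 0.0003  0.0003 -0.0051] q [-11.  11.  35. 111.  -8.  60.  27.]
```

View pics/l3.png

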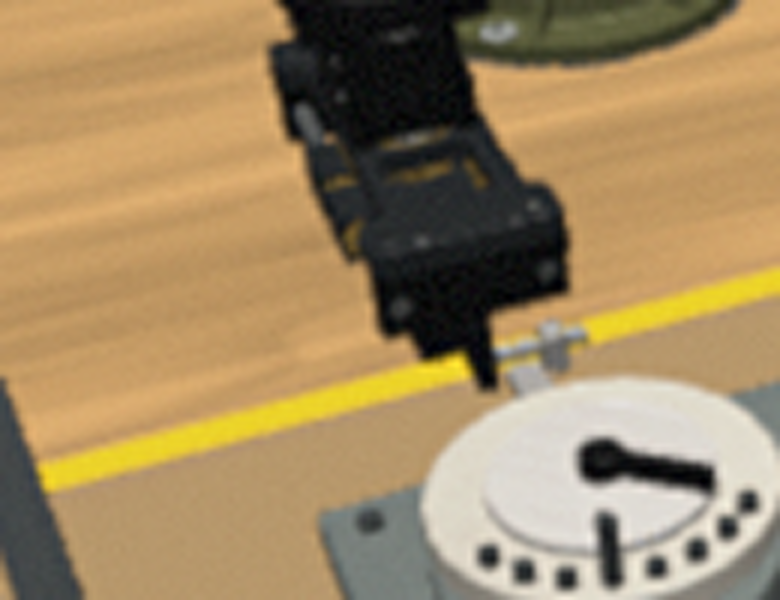

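Call:
send_rows(
  steps=[
    [[0, -0.003, 0], [0, 0, 0], 0],
    [[0, -0.006, 0], [0, 0, 0], 0],
    [[0, -0.009, 0], [0, 0, 0], 0],
    [[0, -0.012, 0], [0, 0, 0], 0],
    [[0, -0.014, 0], [0, 0, 0], 0],
  ],
)

```text
time_s: 12.93
tool_pos: [0.4823, -0.1988, 0.0826]
tool_rot: [180.0, 0.1, -0.3]
force: [-3.4, -4.2, 1.2]
grip_width: 0.0007
```

Call:
send_rows(
  steps=[
    [[0, 0, 0], [0, 0, 0], 0],
    [[0, -0.001, 0], [0, 0, 0], 0],
    [[0, -0.002, 0], [0, 0, 0], 0],
    [[0, -0.003, 0], [0, 0, 0], 0],
    [[0, -0.003, 0], [0, 0, 0], 0],
  ],
)

```text
time_s: 13.35
tool_pos: [0.4822, -0.1958, 0.0826]
tool_rot: [180.0, 0.1, -0.3]
force: [-3.1, -4.7, 0.7]
grip_width: 0.0003
```

```bash
cat > look.py <<'E'
import sys
from cell import env
from h import *
s=cam(env,"scene")
a=s["pixels"][170:270,130:240,::-1]
cv2.imwrite(f"pics/{sys.argv[1]}.png",cv2.resize(a,None,fx=6,fy=6,interpolation=cv2.INTER_CUBIC))
o=env.get_obs();print(o["time_s"],o["tool_pos"].round(4),o["force"].round(1))
E
python3 look.py l4
```

```text
13.4 [ 0.4822 -0.1959  0.0826] [-3.7 -3.9  1.7]
```

View pics/l4.png

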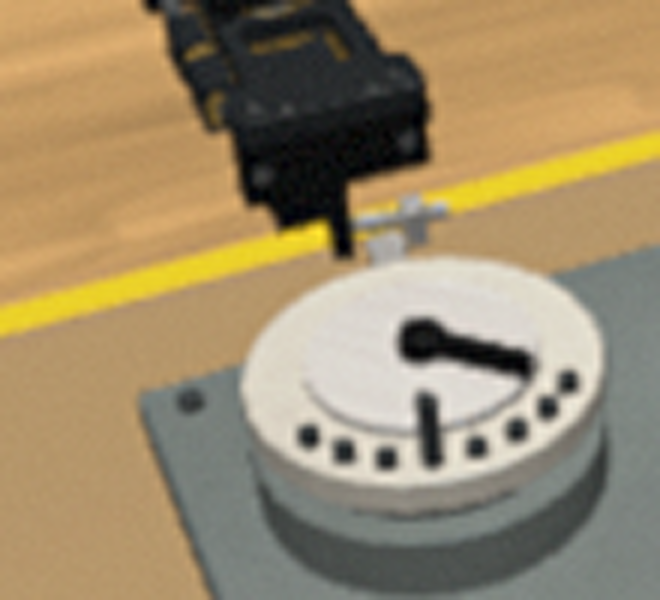

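Call:
send_rows(
  steps=[
    [[0, -0.0005, 0], [0, 0, 0], 0],
    [[0, -0.001, 0], [0, 0, 0], 0],
    [[0, -0.0015, 0], [0, 0, 0], 0],
    [[0, -0.002, 0], [0, 0, 0], 0],
    [[0, -0.0025, 0], [0, 0, 0], 0],
  ],
)

```text
time_s: 13.82
tool_pos: [0.4822, -0.1932, 0.0825]
tool_rot: [180.0, 0.1, -0.3]
force: [-3.3, -3.7, 1.7]
grip_width: 0.0003
```

Call:
send_rows(
  steps=[
    [[0, -0.0004, 0], [0, 0, 0], 0],
    [[0, -0.0008, 0], [0, 0, 0], 0],
    [[0, -0.0012, 0], [0, 0, 0], 0],
    [[0, -0.0015, 0], [0, 0, 0], 0],
    [[0, -0.0015, 0], [0, 0, 0], 0],
  ],
)

```text
time_s: 14.23
tool_pos: [0.4836, -0.1909, 0.0827]
tool_rot: [-180.0, -0.0, -0.3]
force: [-1.5, -1.8, -0.2]
grip_width: 0.0002
```

```bash
python3 look.py l5
```

```text
14.2833 [ 0.4836 -0.1909  0.0827] [-0.6 -1.1 -0.1]
```

View pics/l5.png

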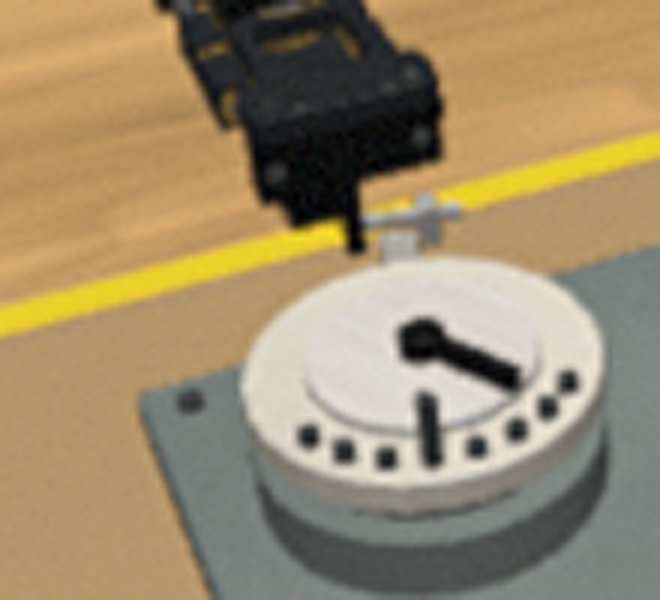

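Call:
send_rows(
  steps=[
    [[0, 0.007, 0], [0, 0, 0], 0],
    [[0, 0.014, 0], [0, 0, 0], 0],
    [[0, 0.021, 0], [0, 0, 0], 0],
    [[0, 0.03, 0], [0, 0, 0], 0],
    [[0, 0.03, 0], [0, 0, 0], 0],
  ],
)

```text
time_s: 14.7
tool_pos: [0.4831, -0.2239, 0.0831]
tool_rot: [179.9, -0.0, -0.4]
force: [0.2, 0.3, -0.9]
grip_width: -0.0
```

Call:
send_rows(
  steps=[
    [[0, 0, 0], [0, 0, 0], 0],
    [[0, 0, 0], [0, 0, 0], 0],
    [[0, 0, 0], [0, 0, 0], 0],
    [[0, 0, 0], [0, 0, 0], 0],
    [[0, 0, 0], [0, 0, 0], 0],
  ],
)

```text
time_s: 15.12
tool_pos: [0.4833, -0.2209, 0.0827]
tool_rot: [-180.0, -0.0, -0.2]
force: [-0.3, -0.5, -0.2]
grip_width: 0.0004
```

```bash
python3 look.py l6
```

```text
15.1667 [ 0.4833 -0.2209  0.0827] [ 0.7 -0.3 -0.6]
```

View pics/l6.png

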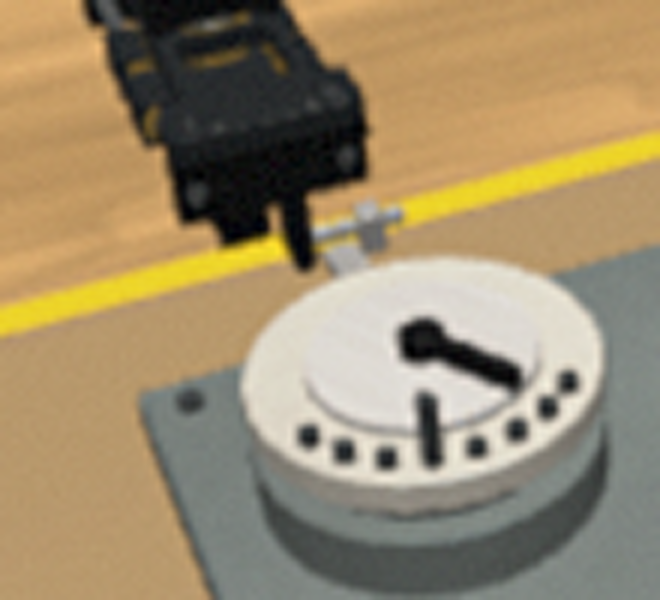

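Call:
send_rows(
  steps=[
    [[0, -0.005, 0], [0, 0, 0], 0],
    [[0, -0.01, 0], [0, 0, 0], 0],
    [[0, -0.015, 0], [0, 0, 0], 0],
    [[0, -0.02, 0], [0, 0, 0], 0],
    [[0, -0.024, 0], [0, 0, 0], 0],
  ],
)

```text
time_s: 15.58
tool_pos: [0.4821, -0.1979, 0.0826]
tool_rot: [179.9, 0.1, -0.3]
force: [-4.2, -5.4, 1.5]
grip_width: 0.0003
```

Call:
send_rows(
  steps=[
    [[0, -0.002, 0], [0, 0, 0], 0],
    [[0, -0.004, 0], [0, 0, 0], 0],
    [[0, -0.005, 0], [0, 0, 0], 0],
    [[0, -0.006, 0], [0, 0, 0], 0],
    [[0, -0.0063, 0], [0, 0, 0], 0],
  ],
)

```text
time_s: 16.0
tool_pos: [0.4829, -0.1906, 0.0825]
tool_rot: [-180.0, 0.0, -0.3]
force: [-1.9, -2.6, 0.3]
grip_width: 0.0006
```

```bash
python3 look.py l7
```

```text
16.05 [ 0.483  -0.1907  0.0825] [-2.7 -2.6  0.8]
```

View pics/l7.png

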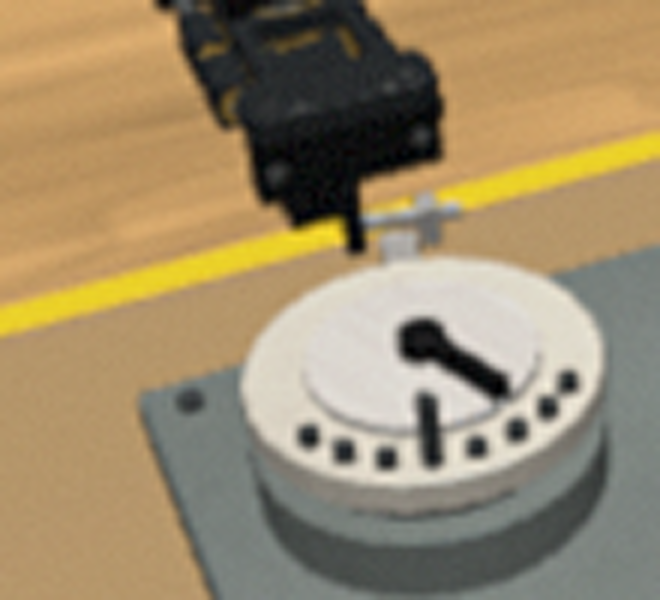

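```bash
cat > ang.py <<'E'
from cell import env
from h import *
s=cam(env,"scene");
for k in range(6):
    a=np.radians(47.9-16.04*k); print(k,((proj(s,[.5985+.047*np.cos(a),-.178+.047*np.sin(a),.096])-[130,170]+.5)*6).round())
g=cv2.cvtColor(s["pixels"],cv2.COLOR_RGB2GRAY).astype(float)
best=[]
for d in np.arange(60,-40,-1.):
    a=np.radians(d); v=[]
    for r in np.linspace(.018,.044,14):
        p=proj(s,[.5985+r*np.cos(a),-.178+r*np.sin(a),.096]); v.append(cv2.getRectSubPix(s["pixels"][:,:,1],(1,1),(float(p[0]),float(p[1])))[0,0])
    best.append((np.mean(v),d))
best.sort(); print("pointer deg",np.mean([b[1] for b in best[:5]]), "notch",(47.9-np.mean([b[1] for b in best[:5]]))/16.04)
E
python3 ang.py
```

```text
0 [533. 350.]
1 [517. 369.]
2 [492. 386.]
3 [462. 399.]
4 [428. 406.]
5 [393. 407.]
pointer deg 13.0 notch 2.1758104738154613
```

Call:
send_rows(
  steps=[
    [[0, -0.0004, 0], [0, 0, 0], 0],
    [[0, -0.0008, 0], [0, 0, 0], 0],
    [[0, -0.0008, 0], [0, 0, 0], 0],
    [[0, -0.0008, 0], [0, 0, 0], 0],
    [[0, -0.0008, 0], [0, 0, 0], 0],
  ],
)

```text
time_s: 16.52
tool_pos: [0.4832, -0.1905, 0.0827]
tool_rot: [180.0, 0.0, -0.3]
force: [-2.3, -3.2, -1.1]
grip_width: 0.0
```

```bash
python3 ang.py|tail -1
```

```text
pointer deg 9.0 notch 2.4251870324189526
```

Call:
send_rows(
  steps=[
    [[0, 0.007, 0], [0, 0, 0], 0],
    [[0, 0.014, 0], [0, 0, 0], 0],
    [[0, 0.021, 0], [0, 0, 0], 0],
    [[0, 0.031, 0], [0, 0, 0], 0],
    [[0, 0.031, 0], [0, 0, 0], 0],
  ],
)

```text
time_s: 16.98
tool_pos: [0.4833, -0.2237, 0.0831]
tool_rot: [179.9, -0.1, -0.4]
force: [-0.2, -0.6, 0.5]
grip_width: 0.0007
```

Call:
send_rows(
  steps=[
    [[0, 0, 0], [0, 0, 0], 0],
    [[0, 0, 0], [0, 0, 0], 0],
    [[0, 0, 0], [0, 0, 0], 0],
    [[0, 0, 0], [0, 0, 0], 0],
    [[0, 0, 0], [0, 0, 0], 0],
  ],
)

```text
time_s: 17.4
tool_pos: [0.4833, -0.2207, 0.0827]
tool_rot: [-180.0, -0.0, -0.3]
force: [0.4, 0.5, 0.9]
grip_width: 0.0004
```

```bash
python3 ang.py|tail -1;python3 look.py l8
```

```text
pointer deg 9.0 notch 2.4251870324189526
17.5 [ 0.4833 -0.2209  0.0827] [-0.  -0.5 -0.2]
```

View pics/l8.png

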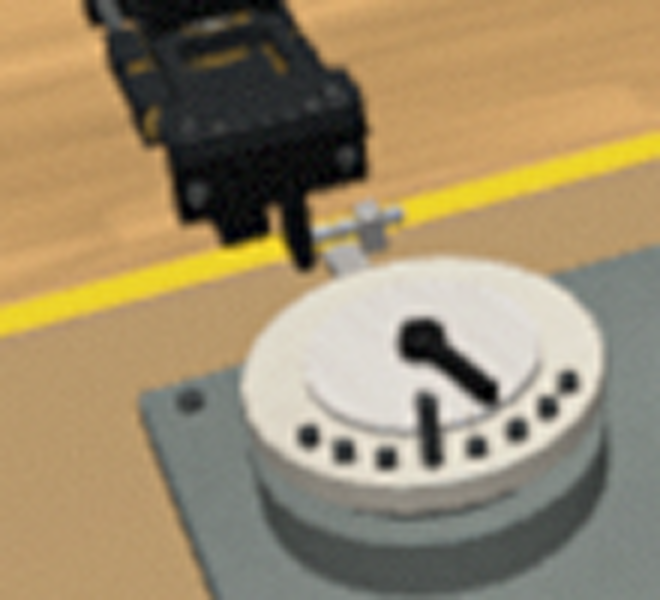

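Call:
send_rows(
  steps=[
    [[0, -0.005, 0], [0, 0, 0], 0],
    [[0, -0.01, 0], [0, 0, 0], 0],
    [[0, -0.015, 0], [0, 0, 0], 0],
    [[0, -0.02, 0], [0, 0, 0], 0],
    [[0, -0.024, 0], [0, 0, 0], 0],
  ],
)

```text
time_s: 17.92
tool_pos: [0.4821, -0.1978, 0.0826]
tool_rot: [179.9, 0.1, -0.3]
force: [-4.1, -5.5, 1.7]
grip_width: 0.0004
```

Call:
send_rows(
  steps=[
    [[0, -0.002, 0], [0, 0, 0], 0],
    [[0, -0.004, 0], [0, 0, 0], 0],
    [[0, -0.005, 0], [0, 0, 0], 0],
    [[0, -0.006, 0], [0, 0, 0], 0],
    [[0, -0.0065, 0], [0, 0, 0], 0],
  ],
)

```text
time_s: 18.33
tool_pos: [0.4828, -0.1905, 0.0825]
tool_rot: [-180.0, 0.0, -0.3]
force: [-2.9, -3.4, 1.0]
grip_width: 0.0004
```

Call:
send_rows(
  steps=[
    [[0, -0.0003, 0], [0, 0, 0], 0],
    [[0, -0.0006, 0], [0, 0, 0], 0],
    [[0, -0.0009, 0], [0, 0, 0], 0],
    [[0, -0.0009, 0], [0, 0, 0], 0],
    [[0, -0.0009, 0], [0, 0, 0], 0],
  ],
)

```text
time_s: 18.75
tool_pos: [0.4828, -0.1904, 0.0825]
tool_rot: [180.0, 0.0, -0.3]
force: [-4.2, -4.2, -1.0]
grip_width: 0.0005
```

```bash
python3 ang.py|tail -1;python3 look.py l9
```

```text
pointer deg -3.0 notch 3.1733167082294265
18.85 [ 0.4828 -0.1905  0.0825] [-3.2 -4.2 -0.3]
```

View pics/l9.png

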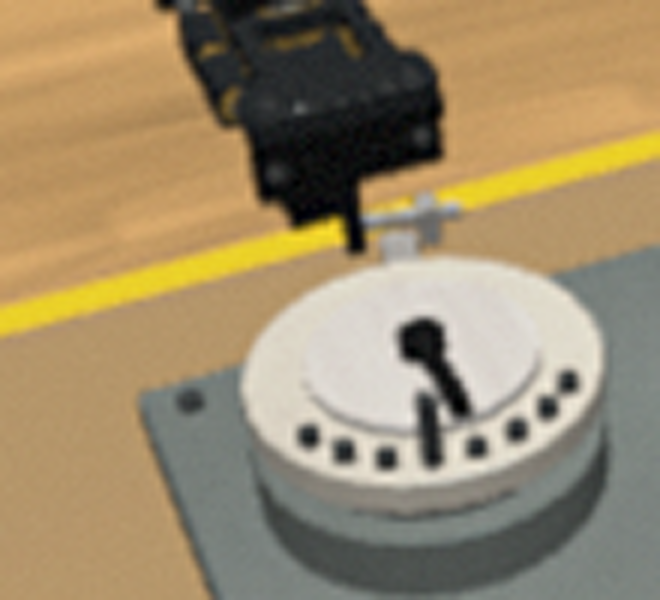

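Call:
send_rows(
  steps=[
    [[0, 0.007, 0], [0, 0, 0], 0],
    [[0, 0.014, 0], [0, 0, 0], 0],
    [[0, 0.021, 0], [0, 0, 0], 0],
    [[0, 0.0314, 0], [0, 0, 0], 0],
    [[0, 0.0314, 0], [0, 0, 0], 0],
  ],
)

```text
time_s: 19.27
tool_pos: [0.4834, -0.2238, 0.0831]
tool_rot: [179.9, -0.1, -0.4]
force: [0.2, -0.2, 0.3]
grip_width: 0.0007
```

Call:
send_rows(
  steps=[
    [[0, 0, 0], [0, 0, 0], 0],
    [[0, 0, 0], [0, 0, 0], 0],
    [[0, 0, 0], [0, 0, 0], 0],
    [[0, 0, 0], [0, 0, 0], 0],
    [[0, 0, 0], [0, 0, 0], 0],
  ],
)

```text
time_s: 19.68
tool_pos: [0.4833, -0.2207, 0.0827]
tool_rot: [-180.0, -0.0, -0.2]
force: [-0.1, 0.3, -0.6]
grip_width: 0.0007
```

```bash
python3 ang.py|tail -1;python3 look.py l10
```

```text
pointer deg -3.0 notch 3.1733167082294265
19.7833 [ 0.4833 -0.2209  0.0827] [-0.7  0.3 -0.1]
```

View pics/l10.png

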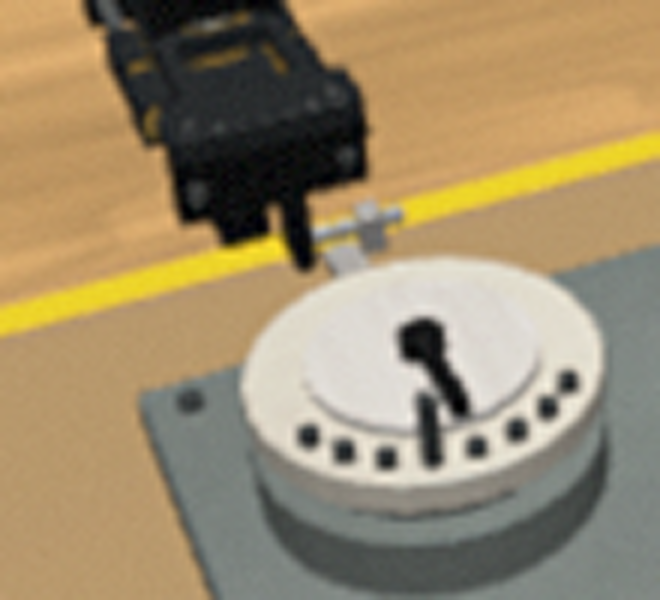

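Pointer tip at (462,413) points to the stud at (476,447), the one just before the tall pin (foot 432,460). It is 3 notches done, one left.

Call:
send_rows(
  steps=[
    [[0, -0.005, 0], [0, 0, 0], 0],
    [[0, -0.01, 0], [0, 0, 0], 0],
    [[0, -0.015, 0], [0, 0, 0], 0],
    [[0, -0.02, 0], [0, 0, 0], 0],
    [[0, -0.024, 0], [0, 0, 0], 0],
  ],
)

```text
time_s: 20.2
tool_pos: [0.4821, -0.1978, 0.0826]
tool_rot: [179.9, 0.1, -0.3]
force: [-2.8, -5.0, 1.6]
grip_width: 0.0005
```

Call:
send_rows(
  steps=[
    [[0, -0.002, 0], [0, 0, 0], 0],
    [[0, -0.004, 0], [0, 0, 0], 0],
    [[0, -0.005, 0], [0, 0, 0], 0],
    [[0, -0.006, 0], [0, 0, 0], 0],
    [[0, -0.0065, 0], [0, 0, 0], 0],
  ],
)

```text
time_s: 20.62
tool_pos: [0.4828, -0.1905, 0.0825]
tool_rot: [-180.0, 0.0, -0.3]
force: [-3.9, -4.4, -0.1]
grip_width: 0.0002
```

Call:
send_rows(
  steps=[
    [[0, -0.0003, 0], [0, 0, 0], 0],
    [[0, -0.0006, 0], [0, 0, 0], 0],
    [[0, -0.0009, 0], [0, 0, 0], 0],
    [[0, -0.0009, 0], [0, 0, 0], 0],
    [[0, -0.0009, 0], [0, 0, 0], 0],
  ],
)

```text
time_s: 21.03
tool_pos: [0.4828, -0.1905, 0.0826]
tool_rot: [180.0, 0.0, -0.3]
force: [-3.5, -4.2, -0.1]
grip_width: 0.0004
```

```bash
python3 ang.py|tail -1;python3 look.py l11
```

```text
pointer deg -16.0 notch 3.9837905236907734
21.1333 [ 0.4828 -0.1905  0.0825] [-3.7 -4.   0.3]
```

View pics/l11.png

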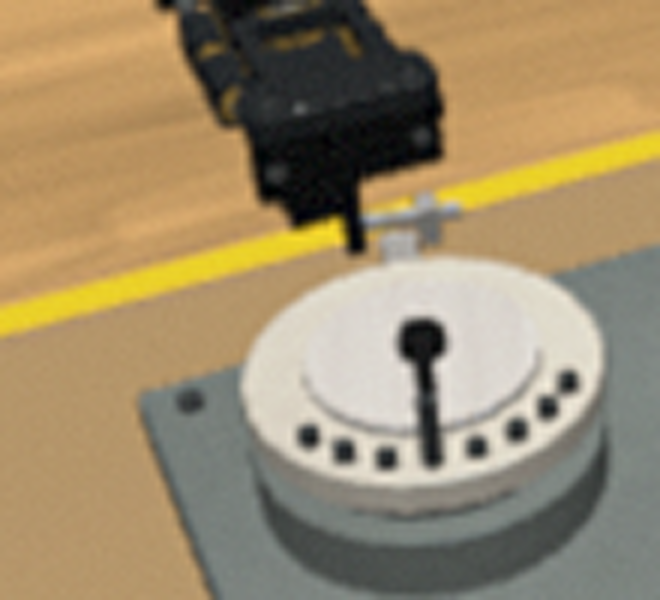

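Pointer now lies behind the pin at (428,420). Retract and rise.

Call:
send_rows(
  steps=[
    [[0, 0.007, 0], [0, 0, 0], 0],
    [[0, 0.014, 0], [0, 0, 0], 0],
    [[0, 0.021, 0], [0, 0, 0], 0],
    [[0, 0.035, 0], [0, 0, 0], 0],
    [[0, 0.055, 0], [0, 0, 0], 0],
  ],
)

```text
time_s: 21.55
tool_pos: [0.4843, -0.2437, 0.0829]
tool_rot: [-179.9, -0.1, -0.1]
force: [-0.7, 0.3, 0.1]
grip_width: 0.0005
```

Call:
send_rows(
  steps=[
    [[0, 0.01, -0.02], [0, 0, 0], 0],
    [[0, 0.02, -0.05], [0, 0, 0], 0],
    [[-0.02, 0.02, -0.08], [0, 0, 0], 0],
    [[-0.02, 0.02, -0.1], [0, 0, 0], 0],
    [[-0.02, 0.02, -0.1], [0, 0, 0], 0],
  ],
)

```text
time_s: 21.97
tool_pos: [0.4654, -0.2669, 0.1877]
tool_rot: [179.9, -0.5, -0.4]
force: [0.8, -0.8, 0.7]
grip_width: 0.0003
```

Call:
send_rows(
  steps=[
    [[0, 0, 0], [0, 0, 0], 0],
    [[0, 0, 0], [0, 0, 0], 0],
    [[0, 0, 0], [0, 0, 0], 0],
    [[0, 0, 0], [0, 0, 0], 0],
    [[0, 0, 0], [0, 0, 0], 0],
  ],
)

```text
time_s: 22.38
tool_pos: [0.4626, -0.2643, 0.1817]
tool_rot: [-180.0, 0.1, -0.3]
force: [-0.2, -0.2, -0.2]
grip_width: 0.0004
```

```bash
python3 ang.py|tail -1;python3 look.py l12
python3 - <<'E'
from cell import env
from h import *
for n in("scene","top"):
    c=cam(env,n); cv2.imwrite(f"pics/f_{n}.png",cv2.resize(c["pixels"][:,:,::-1],(800,600),interpolation=cv2.INTER_CUBIC))
    if n=="top": cv2.imwrite("pics/f_tc.png",cv2.resize(c["pixels"][140:230,225:345,::-1],None,fx=6.5,fy=6.5,interpolation=cv2.INTER_CUBIC))
E
```

```text
pointer deg -16.0 notch 3.9837905236907734
22.4833 [ 0.4628 -0.2645  0.1821] [-0.1 -0.6  0. ]
```

View pics/f_scene.png

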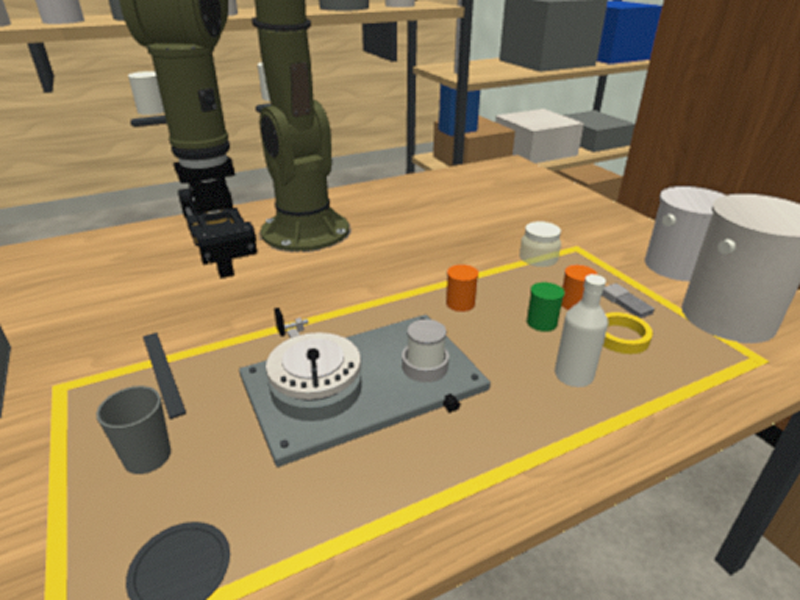

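View pics/f_tc.png

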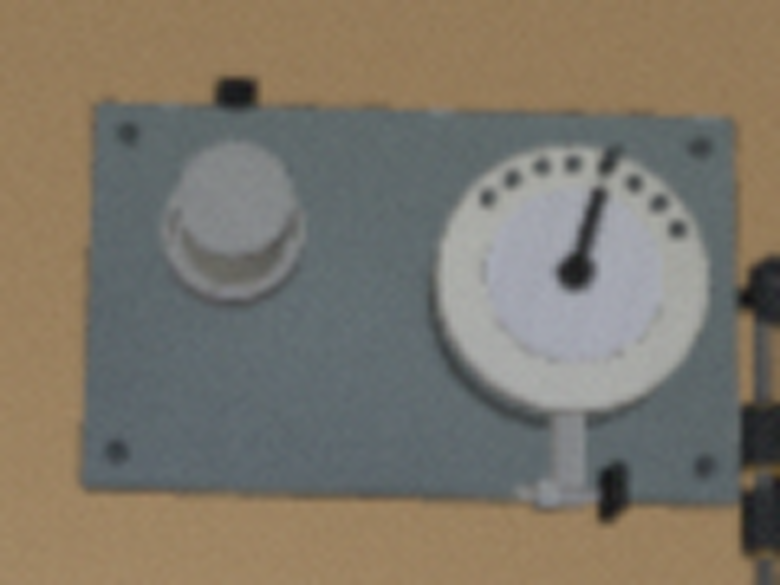

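Both views show the pointer (575,270)→(600,195) aimed at the tall pin (605,165). The lever is back at rest, the tin stands upright in the cup, and the bystanders look unmoved.

```bash
python3 -c "
from cell import env
print(env.sign_off(), env.get_obs()['time_s'])"
```

```text
the job is handed in; nothing more can be done
the job is handed in; nothing more can be done
```

The tin is in the mixer's cup, let go, and the dial's pointer rests at the tall pin after four full lever strokes. I handed the job in shortly after 22.5 s; `sign_off` gives no verdict, so the result is unconfirmed.

**Tin:** I gripped it, lowered it into the cup until the floor took its weight (about 3 N upward), and released it there. The pictures afterwards show it upright in the cup.

**Lever:** Each stroke gave one notch, and I checked the dial by camera after every stroke. The highest push I read on the lever was about 7 N, against the 20 N limit, but readings come only at the end of each move.

**Last checks:**
- In both camera views the pointer lies on the tall pin; it measured −16°, and the pin about −16.7°.
- The lever is back at rest, the fingers touch nothing, and the bystanders look unmoved.

**What disagreed:**
- On stroke 2, my first push seems to have stopped at or just short of the click. The pointer reading was still changing, so I pushed a further 0.8 mm before letting the lever back.
- My scene-view angle reading was off by several degrees at notch 2, so I confirmed the notches by eye against the studs.

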